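# Press a brass ferrule onto a chisel handle with the lever press

## Robot

A 7-joint arm with a two-finger parallel gripper is mounted at the origin on the work surface. World frame = base frame: x ahead of the robot, y to its left, z up, the work surface at z = 0. Lengths are in m, angles in rad, forces in N, time in s.
With the tool pointing down it reaches from about 0.4 to 0.85 m from the base axis. Payload 10.4 kg.
Tool frame: the origin (TCP) lies on the centre line of the jaws, within the pads' length; the fingertips stand 14 mm ahead of it and the grasp point (between the pads) lies 5 mm behind it (tip_reach is the z of the fingertips in the tool frame, in m); z points along the fingers, x is the direction in which the jaws open and shut, and the axes are right-handed (so a half turn about z gives the same grasp; the last joint's range is limited). The gripper opens to 87 mm and grips with 3 to 60 N. Pads are 19 mm wide; open, the fingers measure 117 mm over their backs; the gripper's body (75 mm by 190 mm) begins 51 mm behind the grasp point.
Start: joints at [-1.221, 0.332, -0.065, 1.46, 0.022, 1.35, -0.088], TCP at [0.228, 0.582, 0.237] pointing down, gripper open.
Joint ranges: [-2.6, 2.6], [-0.5, 2.12], [-1.47, 1.34], [0.16, 2.42], [-1.27, 4.41], [0.06, 2.06], [-2.6, 2.6]. Speed limits (rad/s): [2.22, 2.22, 2.79, 2.79, 3.14, 3.14, 3.14].

## Interface

Orientations are given as a unit quaternion [x, y, z, w].
In Python, from bench import * gives the robot as it stands.
- The arm moves only by the tool carry_out, never from a script. Its argument "rows" is a list of rows, each a list of 5 numbers: the closure, from -1 (fully open) to 1 (shut), so that 0 is half open, then the shift along the tool's x, y, z in units of 30 mm (1.0 is 30 mm), then the turn about the tool's z in units of 5 degrees (1.0 is 5 degrees). In form: [[jaw, x, y, z, turn], ...]. A call has 1 to 20 rows; each row shifts and turns the pose as measured when the row begins, along the tool's axes as they then stand; what a row does not reach is not made up. A row lasts 1/12 s, in which the tool goes at most 41.7 mm and 7.16 degrees, less where a joint would pass 70% of its speed; a pose out of reach is approached as far as the arm can. A call is refused whole if a number of a shift passes 1 or a number of a turn 1, either way. A call with a gripper value outside its range is refused whole. The fingers move at their own pace and stop on an object; "force" is the grip in N (left out, the last holds). Time passes only in rows, so rows that do not move let the fingers close. It gives the time, the measured TCP pose, the force and the opening at its end, in the units of the state.
- read_state(): the state, without advancing time (a new reading comes with each control period).
- camera(name): name is "side" or "top" or "wrist"; returns the picture (420x560x3 uint8, blue, green, red); there is no depth.
- camera_info(name): a dict with "fx", "fy", "cx", "cy" (pixels), "extrinsics" (4x4, takes a point from camera to world coordinates); the wrist camera has in their place "tool_from_camera" (4x4, takes a point from camera to tool coordinates, whose origin is the TCP and whose axes are the tool frame's). Camera axes: x right, y down, z forward; pixel columns grow to the right and rows downward; lengths in m; the calibration is good to about 2 mm. A picture is of the moment at which its call begins: read the wrist's pose just before it. camera_info takes no time and is no camera call.
- close_job(): hands the job in, once; it reports no verdict.
Trained networks look in the newest picture that a camera, given by its name, has taken for a name from the list of things; names that differ only in an ending like _2 or _b are one class to them, and where a whole thing is asked for, a point or a joint stands for the part that bears it (a point fixed in the world has none). Each returns a list of dicts, best first, with "conf" (0 to 1); they miss things now and then, are a little off and sometimes report something else, mostly with a low value. They report only what shows in the picture. A call takes as long as a camera call. They do not tell look-alikes from the thing itself.
- recognise(query, camera): "box" ([centre column, centre row, width, height] in pixels, round what is visible of it).
- silhouettes(query, camera): "mask" (420x560 bool, what is visible of it) and "box" ([centre column, centre row, width, height] in pixels, round what is visible of it).
- pinpoint(query, camera): "xy" ([column, row] in pixels: a listed point, or the origin of a listed thing).
The state is a dict: "time": time; "joint_positions": joint angles; "joint_vel": joint speeds; "joint_torque": joint torques, N m; "ee_pos": TCP position; "eef_rot": TCP orientation; "ft_force": force on the tool from outside, world axes, zero at the start; "torque": the same for the moment, N m; "width": finger opening in m.
Only numpy, scipy, OpenCV 4.12 (cv2) and the standard library are available. Lean on these libraries where they do the work, as an engineer would, in place of code of your own. Each camera call takes 0.05 s, during which the arm holds its last target. There are 200 camera calls.

## Task

Take the wooden chisel handle whose brass ferrule still stands proud of its shoulder and lay it, without dropping it, in the two V-rests of the lever press with the ferrule towards the ram. Let go of it, swing the sprung lever over to its stop so that the ram drives the ferrule home, and let the lever return fully. Leave the pressed handle lying in the rests and do not disturb the finished handle or the other things on the bench.

Things in the scene. Friction and masses are not known exactly. Their poses are not given: they have to be found in the camera images.
- handle: Handle to work on: pale octagonal wooden bar, 120 mm long, 28 mm across flats, its brass ferrule 10 mm off the shoulder (146 mm overall). 70 to 130 g. Lies on a flat, does not roll. Origin: on the lower flat under the middle of the wooden bar, 14 mm below its axis; x along it towards the ferrule, z up. Butt at x = -60, shoulder at x = +60 mm.
- handle_mid (a point): Point on the handle's axis at the middle of its 120 mm wooden bar.
- ferrule (a joint): How far the ferrule is pressed on, in m: 0 at the start (10 mm of bare thinner tenon shows between shoulder and ferrule), 0.010 hard against the shoulder. It is tight (about 22 N to move) and stays where it is pressed to.
- ferrule_end (a point): Centre of the outer end face of the round brass ferrule (21 mm diameter, 16 mm long), on the handle's axis; at first at x = +86 mm of the handle, +76 mm when home.
- press: Grey lever press, fixed. Origin on the bench under the work's axis; y runs along its bed (90 mm wide, 15 mm thick) from the anvil to the ram housing, z up. The work's axis is at x = 0, 50 mm above the bench. Anvil block 76 mm tall, its face at y = -85 mm. Housing 60 mm wide, 77 mm tall, y = 95 to 165 mm; a 38 mm collar on its front begins at y = 86 mm.
- rest_mid (a point): Point on the work's axis midway between the two 90 degree V-rests, y = -19 mm of the press, 50 mm up. The rests, each 12 mm long, are at y = -56 and +18 mm, their tops level with the axis, reaching 27 mm either side; between them 62 mm is open to fingers down to the bed. A handle on a flat nests by its lower slanting flats, its origin 36 mm above the bench.
- ram_face (a point): Centre of the steel ram's round face (25 mm), which looks at the anvil; at y = +80 mm of the press when drawn back. The loaded handle has 19 mm to spare between anvil and ram: its origin may lie at y = -25 to -6 mm (best -15), ferrule towards +y. The ram first slides the handle against the anvil, then presses the ferrule.
- lever (a joint): Press lever angle, rad: 0 fully returned, leaning 0.4 from upright away from the anvil; 1.2 at its stop, leaning 0.8 over towards the anvil. A spring returns it (0.27 N m at rest, 0.8 N m at the stop, lightly damped); at the grip it takes up to about 10 N. Each radian moves the ram 24 mm. Right at the stop the ferrule is home.
- lever_grip (a point): Point on the axis of the lever's black grip, a round bar (22 mm diameter, 90 mm long) lying level across the lever's end, 190 mm from the pivot. The point is at x = -90 mm of the press; the grip spans x = -39 to -129 mm, the 12 mm stem meets it at x = -45 mm, so the outer part is free to grasp. About 201 mm above the bench at rest, 158 mm at the stop.
- lever_pivot (a point): Point on the lever's turning axis (along the press's x) level with the grip point: x = -90, y = +130 mm of the press, 26 mm above the bench. The grip point circles it at 190 mm.
- done_handle: Finished handle of the same size and wood whose ferrule already sits against the shoulder (136 mm overall): leave it alone. Origin and axes as for the other handle.
- bowl: Dark wooden turned bowl, 124 mm wide, 50 mm high; origin under its middle. Leave it alone.
- wax_jar: Small amber glass jar with metal cap, 66 mm wide, 65 mm high; origin under its middle. Leave it alone.
- mallet: Round dark wooden carver's mallet standing on its head, 82 mm wide, 200 mm tall; origin under its middle. Leave it alone.
Things that resemble listed ones, but are neither listed nor needed, are in the scene too. What is shaped like the handle but blue or pink is not meant.

How it is judged:
On the way, in this order (a step that is already met when the one before it is completed fails the run):
1. the handle lies in both V-rests, ferrule towards the ram, ferrule still proud, lever back, fingers off the handle (x of handle_mid in the frame of press between -0.004 and 0.004 m and z of handle_mid in the frame of press between 0.045 and 0.055 m and y of handle_mid in the frame of press between -0.029 and 0 m and angle between the x axis of handle and the y axis of press, either way round below 0.08 rad and y of ferrule_end in the frame of press above 0.03 m and contact force between the fingers and handle below 0.1 N and value of joint lever below 0.1 rad and value of joint ferrule below 0.003 m), for 0.2 s.
2. the lever is at its stop and the ferrule is driven home, with the handle in the rests (x of handle_mid in the frame of press between -0.004 and 0.004 m and z of handle_mid in the frame of press between 0.045 and 0.055 m and y of handle_mid in the frame of press between -0.029 and 0 m and angle between the x axis of handle and the y axis of press, either way round below 0.08 rad and y of ferrule_end in the frame of press above 0.03 m and value of joint lever above 1.14 rad and value of joint ferrule above 0.008 m), for 0.1 s.
At the end, for the whole second after the job is handed in: The lever is back within 0.06 rad of its rest, the ferrule is within 2 mm of the shoulder, and the handle lies still and released in both V-rests (axis within 4 mm of the press's centre line, 5 mm in height and 0.08 rad), ferrule towards the ram (x of handle_mid in the frame of press between -0.004 and 0.004 m and z of handle_mid in the frame of press between 0.045 and 0.055 m and y of handle_mid in the frame of press between -0.029 and 0 m and angle between the x axis of handle and the y axis of press, either way round below 0.08 rad and y of ferrule_end in the frame of press above 0.03 m and contact force between the fingers and handle below 0.1 N and value of joint lever below 0.06 rad and value of joint ferrule above 0.008 m and linear speed of handle below 0.02 m/s); the robot touches nothing.
It fails at once if the finished handle or another thing on the bench is moved more than 20 mm (distance of any of done_handle, bowl, wax_jar, mallet from where it was at the start of the episode above 0.02 m).
It fails at once if the handle is dropped or thrown (moving faster than 0.5 m/s with no finger on it) (linear speed of handle above 0.5 m/s and contact force between the fingers and handle below 0.05 N).
It also fails if it takes over 64 s, if anything falls off the work surface, if the arm or the gripper's body presses on something with over 40 N, if the wrist force passes 120 N, or if a joint passes its speed limit or range.

## Working session

There is one attempt and no reset: what is moved stays moved. The work goes in short steps, Python scripts to look and compute and a tool call to move; the robot and the scene stay as the last step left them, time stands still between calls to the robot, and variables do not carry over. Pictures are saved under pics/ and viewed, about 8 in all and at most 12, crops included, and the job is handed in when it is done.

Besides the shell and the picture viewer there is one more tool, called after "Request:" as name(argument=value, ...) on one line, values as JSON. carry_out: Moves the arm, as the interface text tells. Its arguments: {"type":"object","properties":{"rows":{"type":"array","items":{"type":"array","items":{"type":"number"}}},"force":{"type":"number"}},"required":["rows"]}

```bash
mkdir -p pics; ls
cat > h.py <<'E'
from bench import *
import numpy as np, cv2
from scipy.spatial.transform import Rotation as R
def T_wc(name):
    i=camera_info(name)
    if name!="wrist": return i,np.array(i["extrinsics"])
    s=read_state(); T=np.eye(4); T[:3,:3]=R.from_quat(s["eef_rot"]).as_matrix(); T[:3,3]=s["ee_pos"]
    return i,T@np.array(i["tool_from_camera"])
def ray(name,uv,z,iT=None):
    i,T=iT or T_wc(name)
    d=T[:3,:3]@np.array([(uv[0]-i["cx"])/i["fx"],(uv[1]-i["cy"])/i["fy"],1])
    o=T[:3,3]; return o+d*(z-o[2])/d[2]
def proj(name,p,iT=None):
    i,T=iT or T_wc(name)
    q=np.linalg.inv(T)@np.append(p,1); return np.array([i["fx"]*q[0]/q[2]+i["cx"],i["fy"]*q[1]/q[2]+i["cy"]])
E
python3 - <<'E'
from h import *
for c in ("top","side"):
    im=camera(c); cv2.imwrite(f"pics/{c}0.png",im)
    print(c,T_wc(c)[1][:3,3].round(3))
    for q in ("handle","done_handle","press","bowl","mallet","wax_jar"):
        print(q,[(np.round(d["xy"]).tolist(),round(d["conf"],2)) for d in pinpoint(q,c)][:5])
    for q in ("handle_mid","ferrule_end","rest_mid","ram_face","lever_grip","lever_pivot"):
        print(q,[(np.round(d["xy"]).tolist(),round(d["conf"],2)) for d in pinpoint(q,c)][:5])
s=read_state();print(s["ee_pos"],s["eef_rot"],s["width"],s["time"])
a=cv2.imread("pics/top0.png");b=cv2.imread("pics/side0.png")
E
```

```text
pics
top [0.41  0.023 1.082]
handle [([452.0, 273.0], 0.97), ([401.0, 230.0], 0.84), ([372.0, 287.0], 0.57)]
done_handle [([301.0, 260.0], 0.64)]
press [([286.0, 209.0], 0.9)]
bowl [([392.0, 171.0], 0.75), ([404.0, 228.0], 0.31)]
mallet [([128.0, 218.0], 0.7)]
wax_jar [([181.0, 259.0], 0.56)]
handle_mid [([402.0, 229.0], 0.75), ([450.0, 270.0], 0.66), ([370.0, 284.0], 0.56)]
ferrule_end [([357.0, 258.0], 0.57), ([371.0, 233.0], 0.55), ([448.0, 238.0], 0.37)]
rest_mid [([294.0, 203.0], 0.68), ([392.0, 172.0], 0.48)]
ram_face [([258.0, 210.0], 0.48), ([303.0, 265.0], 0.17)]
lever_grip []
lever_pivot []
side [0.426 1.059 1.178]
handle [([336.0, 188.0], 0.91), ([290.0, 163.0], 0.58), ([328.0, 148.0], 0.58), ([287.0, 264.0], 0.29)]
done_handle [([311.0, 226.0], 0.65), ([288.0, 264.0], 0.62)]
press [([256.0, 233.0], 0.62)]
bowl [([240.0, 165.0], 0.8)]
mallet [([238.0, 369.0], 0.72)]
wax_jar [([309.0, 227.0], 0.74), ([295.0, 317.0], 0.68), ([291.0, 239.0], 0.29)]
handle_mid [([335.0, 184.0], 0.66), ([289.0, 164.0], 0.53), ([324.0, 142.0], 0.52), ([307.0, 228.0], 0.38), ([294.0, 313.0], 0.35)]
ferrule_end [([290.0, 180.0], 0.4), ([303.0, 142.0], 0.4), ([307.0, 192.0], 0.4)]
rest_mid [([256.0, 215.0], 0.66), ([287.0, 262.0], 0.66)]
ram_face []
lever_grip [([289.0, 243.0], 0.67), ([252.0, 232.0], 0.22)]
lever_pivot [([289.0, 261.0], 0.72)]
[0.2276251  0.58207941 0.23657268] [ 8.25906431e-01  5.63807207e-01  2.54557261e-06 -2.16976374e-05] 0.08678214374642705 1.3
```

View pics/top0.png

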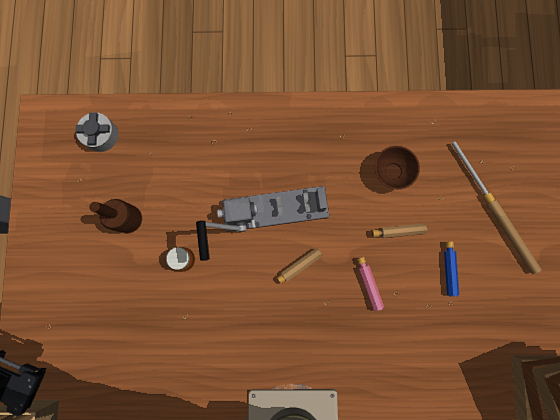

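View pics/side0.png

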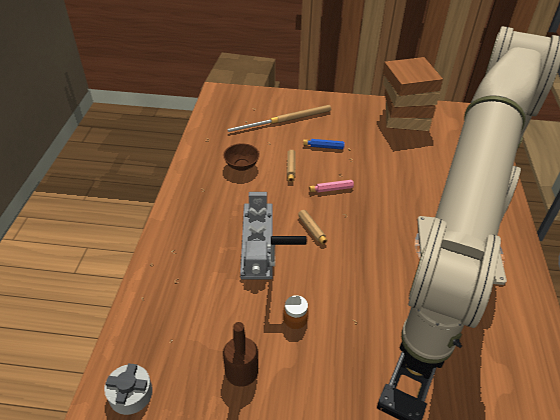

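Pale wooden candidates in the top view are A (402,230) and B (298,266). The look-alikes are pink (371,284), blue (452,268) and the long chisel (510,230). I'll check A and B in one close crop and measure everything.

Run:
```python
from h import *
a=cv2.imread("pics/top0.png")
A=cv2.resize(a[210:250,357:437],None,fx=9,fy=9,interpolation=cv2.INTER_CUBIC)[:300]
B=cv2.resize(a[243:288,262:342],None,fx=9,fy=9,interpolation=cv2.INTER_CUBIC)[:300]
A=cv2.resize(a[215:247,357:437],None,fx=9,fy=9,interpolation=cv2.INTER_CUBIC)
B=cv2.resize(a[248:284,262:342],None,fx=8,fy=8,interpolation=cv2.INTER_CUBIC)
B=cv2.copyMakeBorder(B,0,0,0,80,cv2.BORDER_CONSTANT)
cv2.imwrite("pics/crop1.png",np.vstack([A,B])[:600])
iT=T_wc("top")
P=lambda uv,z:ray("top",uv,z,iT).round(3)
# wood masks -> axis
hsv=cv2.cvtColor(a,cv2.COLOR_BGR2HSV)
for n,(x0,x1,y0,y1) in dict(A=(362,432,220,242),B=(268,328,245,288)).items():
    c=hsv[y0:y1,x0:x1]; m=(c[...,2]>135).astype(np.uint8)
    k,l,st,ce=cv2.connectedComponentsWithStats(m); j=1+np.argmax(st[1:,4])
    pts=np.argwhere(l==j)[:,::-1]+[x0,y0]
    r=cv2.minAreaRect(pts.astype(np.float32)); bx=cv2.boxPoints(r)
    print(n,r,[P(b,.02) for b in bx])
print("jar top",P((178,259),.065),"grip ends",P((202,222),.2),P((204,259),.2))
print("bed corners",[P(u,.015) for u in ((326,187),(328,217))],"mallet",P((122,216),.1))
```

```text
A ((396.5132751464844, 232.43896484375), (17.083065032958984, 69.51353454589844), 88.26429748535156) [array([ 0.548, -0.193,  0.02 ]), array([ 0.553, -0.383,  0.02 ]), array([ 0.506, -0.382,  0.02 ]), array([ 0.501, -0.193,  0.02 ])]
B ((297.5, 266.0), (42.0, 59.0), 90.0) [array([0.494, 0.063, 0.02 ]), array([ 0.494, -0.098,  0.02 ]), array([ 0.381, -0.095,  0.02 ]), array([0.381, 0.063, 0.02 ])]
jar top [0.455 0.297 0.065] grip ends [0.534 0.208 0.2  ] [0.449 0.201 0.2  ]
bed corners [array([ 0.656, -0.099,  0.015]), array([ 0.572, -0.103,  0.015])] mallet [0.564 0.435 0.1  ]
```

View pics/crop1.png

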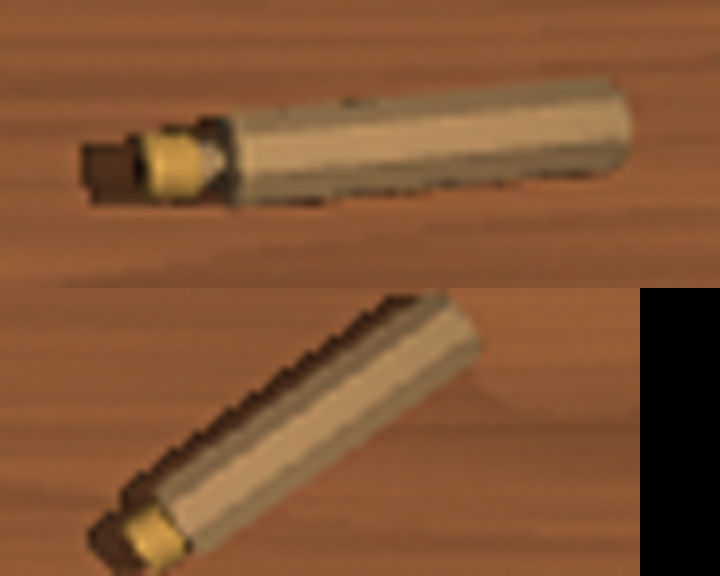

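The crop settles it. A (top view about 372–427, 231) shows bare tenon between shoulder and ferrule, so it is the one to work on. B (298,266) is already home. A's ferrule points left (+y), the same way as the press ram. I'll rise and turn the jaws across it.

Request:
carry_out(rows=[[-1,0,0,-1,1],[-1,0,0,-1,1],[-1,0,0,-1,1],[-1,0,0,-0.5,1],[-1,0,0,0,1],[-1,0,0,0,1],[-1,0,0,0,1],[-1,0,0,0,1],[-1,0,0,0,1],[-1,0,0,0,1],[-1,0,0,0,1],[-1,0,0,0,1],[-1,0,0,0,0.8]])

```text
time: 2.38
ee_pos: [0.2274, 0.5816, 0.3472]
eef_rot: [1.0, 0.015, -0.0, -0.0]
ft_force: [0.1, -1.0, 0.5]
width: 0.0869
```

```bash
cat >> h.py <<'E'
def yaw():
    m=R.from_quat(read_state()["eef_rot"]).as_matrix(); return np.degrees(np.arctan2(m[1,0],m[0,0])),m
def go(p,yawdeg=None):
    y,m=yaw(); s=read_state()
    print("t",round(s["time"],2),"tcp",np.round(s["ee_pos"],4),"yaw",round(y,2),"tilt",m[2].round(3),"w",round(s["width"],4))
    print("units to go",(m.T@(np.array(p)-s["ee_pos"])/.03).round(2),"turn", None if yawdeg is None else round(-(yawdeg-y)/5,2))
E
python3 - <<'E'
from h import *
iT=T_wc("top")
P=lambda x,y,z:ray("top",(357+x/9-.5,215+y/9-.5),z,iT)
s,b,f=P(236,148,.028),P(622,118,.028),P(148,166,.014)
print(s,b,f,"len",np.linalg.norm(s-b), "yaw",np.degrees(np.arctan2(*(s-b)[1::-1]))-90, "mid",(s+b)/2)
print("above mid"); go([*((s+b)/2)[:2],.2],None)
go([.55,.0,.34])
E
```

```text
[ 0.53038001 -0.24845019  0.028     ] [ 0.5388422  -0.36484305  0.028     ] [ 0.52659658 -0.22503397  0.014     ] len 0.11670006752140821 yaw 4.158297405797867 mid [ 0.53461111 -0.30664662  0.028     ]
above mid
t 2.38 tcp [0.2274 0.5816 0.3472] yaw 1.67 tilt [-0. -0. -1.] w 0.0869
units to go [ 9.37 29.9   4.89] turn None
t 2.38 tcp [0.2274 0.5816 0.3472] yaw 1.67 tilt [-0. -0. -1.] w 0.0869
units to go [10.18 19.69  0.23] turn None
```

Request:
carry_out(rows=[[-1,0.7,0.7,0,-0.5],[-1,0.7,1,0,0],[-1,0.7,1,0,0],[-1,0.7,1,0,0],[-1,0.7,1,0,0],[-1,0.7,1,0,0],[-1,0.7,1,0,0],[-1,0.7,1,0,0],[-1,0.6,1,0,0],[-1,0.5,1,0,0],[-1,0.5,1,0,0],[-1,0.5,1,0,0],[-1,0.5,1,0,0],[-1,0.5,1,0,0],[-1,0.5,1,0,0],[-1,0.5,1,0,0],[-1,0.3,1,0,0],[-1,0,1,0,0],[-1,0,0,0,0],[-1,0,0,0,0]])

```text
time: 4.05
ee_pos: [0.575, 0.0469, 0.3449]
eef_rot: [0.999, 0.036, 0.0, -0.001]
ft_force: [0.2, 1.1, -0.7]
width: 0.087
```

Run:
```python
from h import *
cv2.imwrite("pics/w1.png",camera("wrist")); iT=T_wc("wrist"); print(iT[0],iT[1].round(3))
for q,z in (("rest_mid",.05),("ram_face",.05),("lever_grip",.201),("lever_pivot",.026)):
    print(q,[(np.round(d["xy"]).tolist(),round(d["conf"],2),ray("wrist",d["xy"],z,iT).round(4)) for d in pinpoint(q,"wrist")][:3])
go([.535,-.307,.2],4.2)
```

```text
{'fx': 311.186397534028, 'fy': 311.186397534028, 'cx': 278.4529542972938, 'cy': 207.23221804619604, 'tool_from_camera': array([[ 9.99999968e-01,  1.94283373e-04, -1.62604464e-04,
         3.04748416e-04],
       [-1.40366605e-04,  9.59177056e-01,  2.82806214e-01,
        -7.76247186e-02],
       [ 2.10911016e-04, -2.82806182e-01,  9.59177053e-01,
        -1.47863959e-01],
       [ 0.00000000e+00,  0.00000000e+00,  0.00000000e+00,
         1.00000000e+00]])} [[ 0.997  0.069  0.021  0.57 ]
 [ 0.072 -0.957 -0.281  0.123]
 [ 0.     0.282 -0.959  0.493]
 [ 0.     0.     0.     1.   ]]
rest_mid [([297.0, 209.0], 0.79, array([ 0.6066, -0.0071,  0.05  ]))]
ram_face [([292.0, 143.0], 0.83, array([0.592 , 0.0883, 0.05  ]))]
lever_grip [([185.0, 7.0], 0.78, array([0.4865, 0.2034, 0.201 ]))]
lever_pivot [([297.0, 208.0], 0.35, array([ 0.6091, -0.0125,  0.026 ]))]
t 4.3 tcp [0.5747 0.0495 0.345 ] yaw 4.41 tilt [ 0.    -0.002 -1.   ] w 0.0869
units to go [-2.23 11.75  4.81] turn 0.04
```

View pics/w1.png

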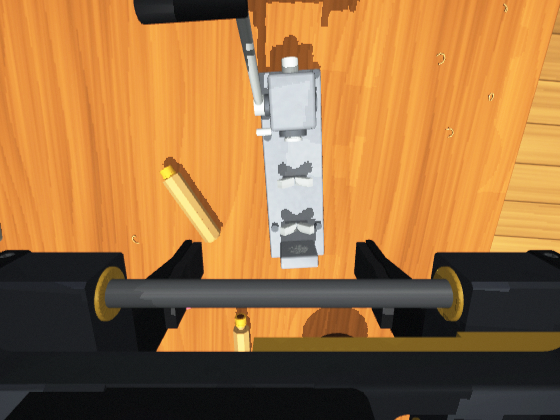

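The wrist view shows the press with the rests at (295,178) and (297,228), the ram collar at (292,137) and the grip at (190,8). Handle A's ferrule and tenon peek in at (241,322). Next I'll get the press yaw from the bed edges.

Run:
```python
from h import *
from scipy.optimize import least_squares
im=cv2.imread("pics/w1.png"); iT=T_wc("wrist")
g=cv2.cvtColor(im,cv2.COLOR_BGR2HSV)[...,1]
L=[];Rr=[]
for v in range(140,254,6):
    row=cv2.GaussianBlur(g,(3,3),0)[v].astype(int); m=row<90
    xs=np.where(m[255:345])[0]+255
    if len(xs): L.append((xs[0]-.5,v)); Rr.append((xs[-1]+.5,v))
A=np.array([ray("wrist",u,.015,iT)[:2] for u in L]);B=np.array([ray("wrist",u,.015,iT)[:2] for u in Rr])
for Q in (A,B):
    p=np.polyfit(Q[:,1],Q[:,0],1); r=Q[:,0]-np.polyval(p,Q[:,1]); k=abs(r)<.003; p=np.polyfit(Q[k,1],Q[k,0],1)
    print("yaw",np.degrees(np.arctan(-p[0])),k.sum(),"x at y=0",p[1],"rms",(Q[k,0]-np.polyval(p,Q[k,1])).std())
```

```text
yaw 7.789052065139894 19 x at y=0 0.5599063749773517 rms 0.00045172416327022414
yaw 7.896448990522608 19 x at y=0 0.6494695215750393 rms 0.0004238062861500208
```

Request:
carry_out(rows=[[-1,-0.3,1,0,0],[-1,-0.3,1,0,0],[-1,-0.3,1,0,0],[-1,-0.3,1,0,0],[-1,-0.3,1,0.5,0],[-1,-0.3,1,0.7,0],[-1,-0.3,1,0.7,0],[-1,-0.2,1,0.7,0],[-1,0,1,0.7,0],[-1,0,0.5,0,0],[-1,0,0,0,0],[-1,0,0,0,0]])

```text
time: 5.3
ee_pos: [0.5322, -0.2347, 0.2406]
eef_rot: [0.999, 0.053, 0.002, -0.003]
ft_force: [-0.2, 1.3, -0.1]
width: 0.0874
```

Run:
```python
from h import *
cv2.imwrite("pics/w2.png",camera("wrist")); iT=T_wc("wrist")
for q,z in (("handle_mid",.014),("handle",.0),("ferrule_end",.014)):
    print(q,[(np.round(d["xy"]).tolist(),round(d["conf"],2),ray("wrist",d["xy"],z,iT).round(4)) for d in pinpoint(q,"wrist")][:3])
go([.535,-.307,.1],4.2)
```

```text
handle_mid [([274.0, 240.0], 0.79, array([ 0.536 , -0.3108,  0.014 ])), ([182.0, 315.0], 0.7, array([ 0.4203, -0.4348,  0.014 ]))]
handle [([272.0, 235.0], 0.85, array([ 0.5334, -0.3086,  0.    ])), ([184.0, 309.0], 0.82, array([ 0.4188, -0.435 ,  0.    ]))]
ferrule_end [([242.0, 318.0], 0.63, array([ 0.5037, -0.4312,  0.014 ])), ([219.0, 135.0], 0.57, array([ 0.4583, -0.1856,  0.014 ]))]
t 5.5 tcp [ 0.533  -0.2336  0.2417] yaw 6.28 tilt [ 0.007 -0.006 -1.   ] w 0.0875
units to go [-0.23  2.47  4.71] turn 0.42
```

View pics/w2.png

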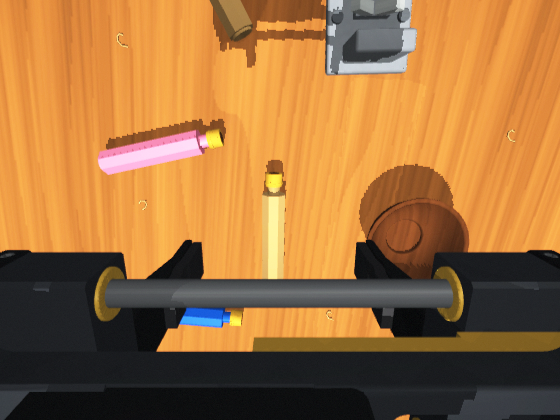

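Run:
```python
from h import *
im=cv2.imread("pics/w2.png"); iT=T_wc("wrist")
hs=cv2.cvtColor(im,cv2.COLOR_BGR2HSV)
print(hs[215,255:295:3].tolist())
C=[]
for v in range(198,246,4):
    m=(hs[v,:,1]<135)&(hs[v,:,2]>110); xs=np.where(m[255:295])[0]+255
    if len(xs)>8: C.append((xs.mean(),v,len(xs)))
print(np.round(C,1).tolist())
if len(C)>4:
    Q=np.array([ray("wrist",c[:2],.02,iT)[:2] for c in C]); p=np.polyfit(Q[:,1],Q[:,0],1)
    print("yaw",np.degrees(np.arctan(-p[0])),"x at -.309",np.polyval(p,-.309))
print("shoulder",ray("wrist",(273,194),.026,iT),"ferr end",ray("wrist",(274,171),.014,iT))
print("bowl rim", ray("wrist",(368,235),.05,iT), ray("wrist",(468,235),.05,iT))
```

```text
[[16, 176, 246], [16, 173, 245], [17, 173, 248], [20, 134, 236], [20, 131, 237], [27, 90, 255], [27, 91, 255], [27, 89, 255], [22, 124, 246], [22, 124, 246], [17, 176, 246], [16, 177, 242], [15, 180, 239], [16, 177, 244]]
[[273.5, 198.0, 22.0], [273.5, 202.0, 22.0], [273.5, 206.0, 22.0], [273.0, 210.0, 21.0], [273.4, 214.0, 20.0], [273.0, 218.0, 21.0], [273.0, 222.0, 21.0], [275.0, 226.0, 17.0], [275.5, 230.0, 16.0], [275.5, 234.0, 16.0], [275.5, 238.0, 16.0], [275.0, 242.0, 17.0]]
yaw 9.200723786807039 x at -.309 0.5390785412962787
shoulder [ 0.52943947 -0.24566015  0.026     ] ferr end [ 0.52781888 -0.21982339  0.014     ]
bowl rim [ 0.64469573 -0.27688515  0.05      ] [ 0.76148122 -0.26431882  0.05      ]
```

Request:
carry_out(rows=[[-0.4,-0.2,1,0,0.3],[-0.4,0,1,0.7,0],[-0.4,0,0.5,0.8,0],[-0.4,0,0,0.8,0],[-0.4,0,0,0.8,0],[-0.4,0,0,0.8,0],[-0.4,0,0,0.6,0],[-0.4,0,0,0.3,0],[-0.4,0,0,0,0],[-0.4,0,0,0,0]])

```text
time: 6.33
ee_pos: [0.5461, -0.2982, 0.098]
eef_rot: [0.999, 0.052, 0.01, -0.004]
ft_force: [-0.2, -0.0, 0.7]
width: 0.0607
```

Run:
```python
from h import *
cv2.imwrite("pics/w3.png",camera("wrist")); iT=T_wc("wrist")
for q,z in (("handle_mid",.014),("handle",.0),("ferrule_end",.014)):
    print(q,[(np.round(d["xy"]).tolist(),round(d["conf"],2),ray("wrist",d["xy"],z,iT).round(4)) for d in pinpoint(q,"wrist")][:2])
go([.535,-.307,.018],5)
```

```text
handle_mid [([258.0, 231.0], 0.95, array([ 0.5336, -0.3092,  0.014 ])), ([49.0, 81.0], 0.95, array([ 0.3813, -0.2138,  0.014 ]))]
handle [([259.0, 222.0], 0.97, array([ 0.5334, -0.3064,  0.    ])), ([56.0, 83.0], 0.95, array([ 0.3767, -0.2145, -0.    ]))]
ferrule_end [([164.0, 55.0], 0.77, array([ 0.4588, -0.189 ,  0.014 ])), ([257.0, 118.0], 0.71, array([ 0.5248, -0.2235,  0.014 ]))]
t 6.53 tcp [ 0.5463 -0.2991  0.0988] yaw 5.9 tilt [ 0.022 -0.006 -1.   ] w 0.0611
units to go [-0.46  0.24  2.68] turn 0.18
```

View pics/w3.png

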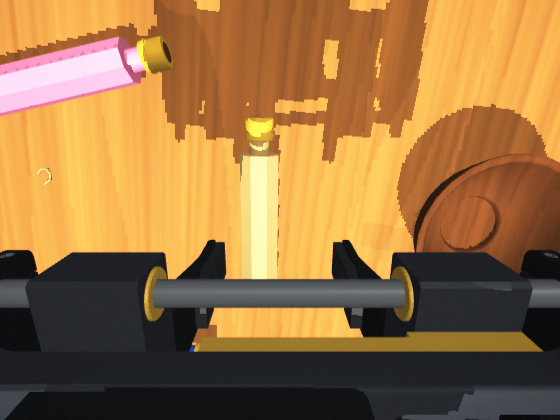

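The view shows the handle straight between the jaws with its shoulder at (259,152), ferrule at (259,128) and tenon visible. The jaws need about 15 mm to the left. I'll centre slowly, go down and grip.

Request:
carry_out(rows=[[-0.4,-0.3,0.15,0,0],[-0.4,-0.2,0.12,0.3,0],[-0.4,0,0,0.4,0],[-0.4,0,0,0.4,0],[-0.4,0,0,0.4,0],[-0.4,0,0,0.4,0],[-0.4,0,0,0.3,0],[-0.4,0,0,0.2,0],[-0.4,0,0,0,0],[-0.4,0,0,0,0]])

```text
time: 7.37
ee_pos: [0.5319, -0.3097, 0.0187]
eef_rot: [0.999, 0.051, 0.011, -0.004]
ft_force: [0.6, 0.4, 0.7]
width: 0.0609
```

Run:
```python
from h import *
go([.534,-.308,.018],5.9)
```

```text
t 7.37 tcp [ 0.5319 -0.3097  0.0187] yaw 5.82 tilt [ 0.022 -0.006 -1.   ] w 0.0609
units to go [ 0.07 -0.05  0.03] turn -0.02
```

Request:
carry_out(rows=[[1,0.07,0,0,0],[1,0,0,0,0],[1,0,0,0,0],[1,0,0,0,0],[1,0,0,0,0],[1,0,0,0,0],[1,0,0,0,0],[1,0,0,-0.3,0],[1,0,0,-0.5,0],[1,0,0,-0.7,0],[1,0,0,-0.8,0],[1,0,0,-0.8,0],[1,0,0,-0.8,0],[1,0,0,-0.5,0],[1,0,0,-0.2,0],[1,0,0,0,0],[1,0,0,0,0]], force=25)

```text
time: 8.78
ee_pos: [0.5301, -0.3111, 0.1683]
eef_rot: [0.999, 0.05, 0.012, -0.003]
ft_force: [0.5, -0.1, -1.9]
width: 0.0273
```

Run:
```python
from h import *
go([.6053,-.0044,.16],7.84)
```

```text
t 8.78 tcp [ 0.5301 -0.3111  0.1683] yaw 5.74 tilt [ 0.024 -0.006 -1.   ] w 0.0273
units to go [ 3.51 -9.92  0.42] turn -0.42
```

Request:
carry_out(rows=[[1,0.1,-0.3,0,0],[1,0.2,-0.5,0,-0.2],[1,0.25,-0.7,0,-0.2],[1,0.25,-0.7,0,0],[1,0.25,-0.7,0,0],[1,0.25,-0.7,0,0],[1,0.25,-0.7,0,0],[1,0.25,-0.7,0,0],[1,0.25,-0.7,0,0],[1,0.25,-0.7,0,0],[1,0.25,-0.7,0,0],[1,0.25,-0.7,0,0],[1,0.25,-0.7,0,0],[1,0.2,-0.5,0,0],[1,0.1,-0.3,0,0],[1,0,0,0,0],[1,0,0,0,0]])

```text
time: 10.2
ee_pos: [0.5838, 0.0212, 0.1535]
eef_rot: [0.996, 0.084, -0.003, -0.007]
ft_force: [-0.0, -0.5, -1.4]
width: 0.0278
```

Run:
```python
from h import *
cv2.imwrite("pics/w4.png",camera("wrist")); iT=T_wc("wrist")
for q,z in (("rest_mid",.05),("ram_face",.05)):
    print(q,[(np.round(d["xy"]).tolist(),round(d["conf"],2),ray("wrist",d["xy"],z,iT).round(4)) for d in pinpoint(q,"wrist")][:2])
go([.6053,-.0044,.12],7.84)
z=read_state()["ee_pos"][2]-.004
for q in ("ferrule_end","handle_mid"):
    print(q,[(np.round(d["xy"]).tolist(),round(d["conf"],2),ray("wrist",d["xy"],z,iT).round(4)) for d in pinpoint(q,"wrist")][:2])
# housing & collar predicted pixels for check
a=np.radians(7.84); o=np.array([.6033,.0105]); X=np.array([np.cos(a),np.sin(a)]);Y=np.array([-np.sin(a),np.cos(a)])
W=lambda x,y,z:np.append(o+x*X+y*Y,z)
im=cv2.imread("pics/w4.png")
for p in [(0,80,.05),(-30,95,.077),(30,95,.077),(-30,165,.077),(30,165,.077),(-27,18,.05),(27,18,.05),(-45,0,.015),(45,0,.015),(-90,204,.201)]:
    cv2.circle(im,tuple(int(v) for v in proj("wrist",W(p[0]/1e3,p[1]/1e3,p[2]),iT).round()),3,(0,255,0),1)
cv2.imwrite("pics/w4m.png",im)
```

```text
rest_mid [([299.0, 245.0], 0.66, array([ 0.606 , -0.0052,  0.05  ]))]
ram_face [([305.0, 131.0], 0.42, array([0.5933, 0.0911, 0.05  ]))]
t 10.35 tcp [0.5841 0.0193 0.154 ] yaw 9.43 tilt [-0.003 -0.013 -1.   ] w 0.0277
units to go [0.57 0.91 1.12] turn 0.32
ferrule_end [([278.0, 95.0], 0.76, array([0.5694, 0.1068, 0.15  ])), ([296.0, 210.0], 0.36, array([0.5878, 0.0536, 0.15  ]))]
handle_mid [([276.0, 261.0], 0.88, array([0.5823, 0.0241, 0.15  ]))]
```

View pics/w4m.png

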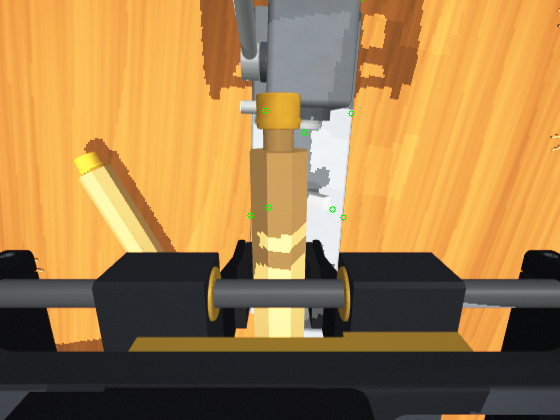

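The view shows the held handle with tenon and ferrule still proud at (278,95–150). My press model matches the housing corner (351,110). I'll shift over the rests and lower partway.

Request:
carry_out(rows=[[1,0.28,0.44,0,0.32],[1,0.28,0.44,0,0],[1,0,0,0,0],[1,0,0,0.3,0],[1,0,0,0.4,0],[1,0,0,0.4,0],[1,0,0,0.3,0],[1,0,0,0,0],[1,0,0,0,0]])

```text
time: 11.2
ee_pos: [0.6029, -0.008, 0.1066]
eef_rot: [0.998, 0.065, -0.003, -0.007]
ft_force: [-1.2, -0.3, -0.2]
width: 0.0278
```

Run:
```python
from h import *
go([.605,-.004,.056],7.84)
```

```text
t 11.2 tcp [ 0.6029 -0.008   0.1066] yaw 7.41 tilt [-0.005 -0.014 -1.   ] w 0.0278
units to go [ 0.1  -0.1   1.69] turn -0.09
```

Request:
carry_out(rows=[[1,0.1,-0.12,0.2,-0.09],[1,0,0,0.3,0],[1,0,0,0.3,0],[1,0,0,0.3,0],[1,0,0,0.2,0],[1,0,0,0.15,0],[1,0,0,0,0],[1,0,0,0,0]])

```text
time: 11.87
ee_pos: [0.6051, -0.0017, 0.0581]
eef_rot: [0.998, 0.07, -0.003, -0.007]
ft_force: [-0.3, -0.2, -0.1]
width: 0.0281
```

Run:
```python
from h import *
go([.605,-.004,.0545],7.84); print(read_state()["ft_force"].round(1))
cv2.imwrite("pics/s1.png",cv2.resize(camera("side")[180:300,200:340],None,fx=5,fy=5,interpolation=cv2.INTER_CUBIC))
```

```text
t 11.87 tcp [ 0.6051 -0.0017  0.0581] yaw 8.01 tilt [-0.005 -0.014 -1.   ] w 0.0281
units to go [-0.01  0.08  0.12] turn 0.03
[-0.3 -0.2 -0.1]
```

View pics/s1.png

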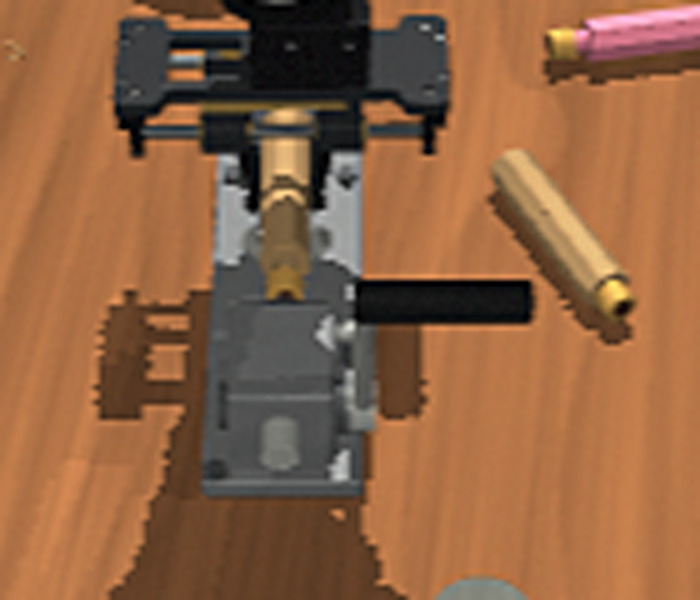

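The side view shows the handle lined up over the rests, ferrule towards the ram, nothing touching. Now I'll creep down.

Request:
carry_out(rows=[[1,0,0.08,0.05,0],[1,0,0,0.05,0],[1,0,0,0.04,0],[1,0,0,0,0],[1,0,0,0,0]])

```text
time: 12.33
ee_pos: [0.6056, -0.0035, 0.0581]
eef_rot: [0.998, 0.07, -0.003, -0.009]
ft_force: [0.6, 0.3, -1.3]
width: 0.0279
```

Run:
```python
from h import *
go([.605,-.004,.0535],7.84); print(read_state()["ft_force"].round(1),read_state()["torque"].round(2))
```

```text
t 12.33 tcp [ 0.6056 -0.0035  0.0581] yaw 8.01 tilt [-0.004 -0.018 -1.   ] w 0.0279
units to go [-0.02  0.02  0.15] turn 0.03
[ 0.6  0.3 -1.3] [-0.12  0.01 -0.02]
```

Request:
carry_out(rows=[[1,0,0,0.12,0],[1,0,0,0.12,0],[1,0,0,0,0]])

```text
time: 12.58
ee_pos: [0.6052, -0.0039, 0.0558]
eef_rot: [0.998, 0.069, -0.003, -0.01]
ft_force: [0.4, -0.2, -1.9]
width: 0.0278
```

Run:
```python
from h import *
go([.605,-.004,.0535],7.84); print(read_state()["ft_force"].round(1),read_state()["torque"].round(2))
```

```text
t 12.58 tcp [ 0.6052 -0.0039  0.0558] yaw 7.96 tilt [-0.005 -0.021 -1.   ] w 0.0278
units to go [-0.01  0.    0.08] turn 0.02
[ 0.4 -0.2 -1.9] [-0.11  0.05 -0.01]
```

Request:
carry_out(rows=[[1,0,0,0.12,0],[1,0,0,0.1,0],[1,0,0,0,0]])

```text
time: 12.83
ee_pos: [0.6051, -0.0041, 0.0551]
eef_rot: [0.998, 0.069, -0.003, -0.012]
ft_force: [0.1, -0.2, -1.4]
width: 0.0282
```

Run:
```python
from h import *
go([.605,-.004,.0535],7.84); print(read_state()["ft_force"].round(1),read_state()["torque"].round(2))
```

```text
t 12.83 tcp [ 0.6051 -0.0041  0.0551] yaw 7.9 tilt [-0.005 -0.025 -1.   ] w 0.0282
units to go [-0.   -0.    0.05] turn 0.01
[ 0.1 -0.2 -1.4] [-0.08  0.11  0.02]
```

Within about 1 mm of nested, with almost no force. Release.

Request:
carry_out(rows=[[0.25,0,0,0,0],[0.2,0,0,0,0],[0.1,0,0,0,0],[0,0,0,0,0],[-0.2,0,0,0,0],[-0.3,0,0,0,0],[-0.3,0,0,0,0],[-0.3,0,0,0,0]])

```text
time: 13.5
ee_pos: [0.6063, -0.0047, 0.0547]
eef_rot: [0.998, 0.069, -0.002, -0.012]
ft_force: [-0.6, -0.4, 0.3]
width: 0.0557
```

Request:
carry_out(rows=[[-0.3,0,0,-0.3,0],[-0.3,0,0,-0.5,0],[-0.3,0,0,-0.7,0],[-0.3,0,0,-0.8,0],[-0.3,0,0,-0.8,0],[-0.3,0,0,-0.8,0],[-0.3,0,0,-0.8,0],[-0.3,0,0,-0.5,0],[-0.3,0,0,0,0],[-0.3,0,0,0,0]])

```text
time: 14.33
ee_pos: [0.6062, -0.0095, 0.2225]
eef_rot: [0.998, 0.068, -0.002, -0.011]
ft_force: [-0.3, 0.0, -1.1]
width: 0.0562
```

Run:
```python
from h import *
cv2.imwrite("pics/w5.png",camera("wrist")); iT=T_wc("wrist")
for q,z in (("ferrule_end",.05),("handle_mid",.05),("ram_face",.05),("lever_grip",.201),("rest_mid",.05)):
    print(q,[(np.round(d["xy"]).tolist(),round(d["conf"],2),ray("wrist",d["xy"],z,iT).round(4)) for d in pinpoint(q,"wrist")][:2])
go([.605,.1,.3],7.84)
```

```text
ferrule_end [([277.0, 101.0], 0.92, array([0.5919, 0.0841, 0.05  ]))]
handle_mid [([276.0, 191.0], 0.88, array([ 0.6031, -0.0046,  0.05  ]))]
ram_face [([279.0, 92.0], 0.56, array([0.5927, 0.0935, 0.05  ]))]
lever_grip []
rest_mid [([277.0, 193.0], 0.9, array([ 0.6043, -0.0066,  0.05  ]))]
t 14.63 tcp [ 0.6054 -0.0094  0.2205] yaw 7.81 tilt [-0.006 -0.023 -1.   ] w 0.0565
units to go [ 0.47 -3.67 -2.57] turn -0.01
```

View pics/w5.png

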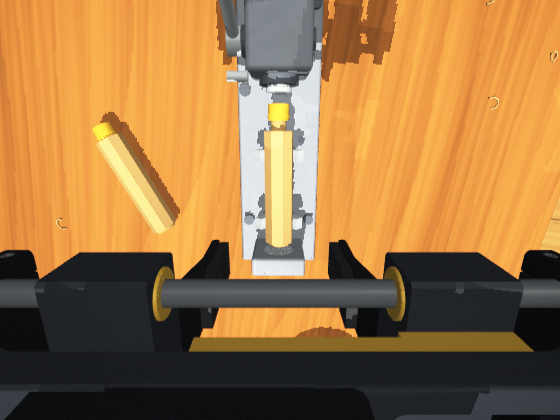

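The handle lies in both rests at (278,130–245), ferrule at (278,112) just short of the ram (279,90), lever still back. Now I'll close the fingers, rise and go round behind the lever grip (+y side), to push it over with the finger sides.

Request:
carry_out(rows=[[1,0,0,-0.8,0],[1,0,0,-0.8,0],[1,-0.2,-0.4,-0.3,0],[1,-0.3,-0.8,0,0],[1,-0.3,-0.9,0,0],[1,-0.3,-0.9,0,0],[1,-0.3,-0.9,0,0],[1,-0.3,-0.9,0,0],[1,-0.3,-0.9,0,0],[1,-0.3,-0.9,0,0],[1,-0.3,-0.9,0,0],[1,-0.3,-0.9,0,0],[1,-0.2,-0.7,0,0],[1,0,-0.3,0,0],[1,0,0,0,0],[1,0,0,0,0]])

```text
time: 15.97
ee_pos: [0.4662, 0.265, 0.2756]
eef_rot: [0.998, 0.066, -0.012, -0.006]
ft_force: [0.5, -0.1, -0.2]
width: 0.0005
```

```bash
cat >> h.py <<'E'
a=np.radians(7.84); O=np.array([.6030,.0125]); PX=np.array([np.cos(a),np.sin(a)]);PY=np.array([-np.sin(a),np.cos(a)])
def pw(x,y,z): return np.append(O+x/1e3*PX+y/1e3*PY,z/1e3)
def st():
    s=read_state(); d=s["ee_pos"][:2]-O; p=np.array([d@PX,d@PY,s["ee_pos"][2]])*1e3
    print("press frame mm",p.round(1),"ft press",np.round([s["ft_force"][:2]@PX,s["ft_force"][:2]@PY,s["ft_force"][2]],1)); return p
E
python3 - <<'E'
from h import *
st(); go(pw(-90,252,193),7.84)
E
```

```text
press frame mm [-101.1  268.8  275.6] ft press [ 0.5 -0.1 -0.2]
t 15.97 tcp [0.4662 0.265  0.2756] yaw 7.6 tilt [-0.023 -0.015 -1.   ] w 0.0005
units to go [0.44 0.6  2.73] turn -0.05
```

Request:
carry_out(rows=[[1,0.2,0.1,0.4,0],[1,0.2,0,0.6,0],[1,0,0,0.6,0],[1,0,0,0.6,0],[1,0,0,0.4,0],[1,0,0,0.2,0],[1,0,0,0,0],[1,0,0,0,0]])

```text
time: 16.63
ee_pos: [0.4854, 0.2489, 0.1825]
eef_rot: [0.998, 0.057, -0.011, -0.004]
ft_force: [0.2, -0.6, 0.7]
width: 0.0006
```

Run:
```python
from h import *
st(); go(pw(-90,230,193),7.84)
c=camera("side")[180:340,200:360]; cv2.imwrite("pics/s2.png",cv2.resize(c,None,fx=3.5,fy=3.5,interpolation=cv2.INTER_CUBIC))
```

```text
press frame mm [-84.2 250.3 182.5] ft press [ 0.2 -0.6  0.7]
t 16.63 tcp [0.4854 0.2489 0.1825] yaw 6.49 tilt [-0.022 -0.008 -1.   ] w 0.0006
units to go [-0.18  0.68 -0.35] turn -0.27
```

View pics/s2.png

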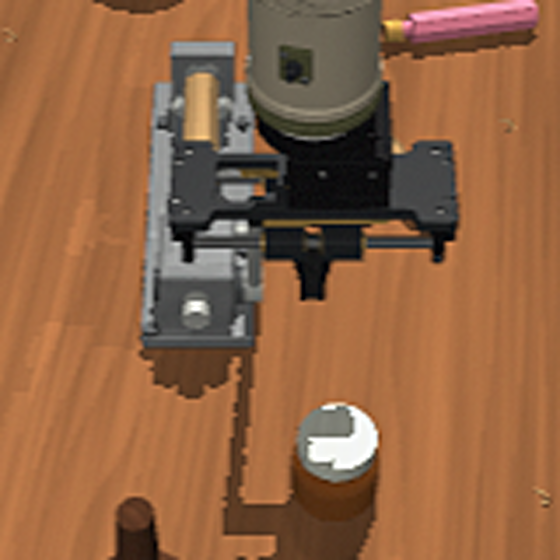

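Request:
carry_out(rows=[[1,-0.18,0.2,-0.2,-0.27],[1,0,0.3,-0.15,0],[1,0,0.3,0,0],[1,0,0.3,0,0],[1,0,0.4,-0.1,0],[1,0,0.4,-0.1,0],[1,0,0,0,0]])

```text
time: 17.27
ee_pos: [0.4898, 0.1893, 0.2055]
eef_rot: [0.997, 0.071, -0.008, -0.008]
ft_force: [-0.5, 1.4, -1.1]
width: 0.0007
```

Run:
```python
from h import *
st(); go(pw(-90,200,200),7.84)
```

```text
press frame mm [-88.  190.6 205.5] ft press [-0.3  1.5 -1.1]
t 17.27 tcp [0.4898 0.1893 0.2055] yaw 8.14 tilt [-0.014 -0.018 -1.   ] w 0.0007
units to go [-0.06 -0.31  0.19] turn 0.06
```

Request:
carry_out(rows=[[1,0,0.4,-0.05,0],[1,0,0.5,0,0],[1,0,0.5,0,0],[1,0,0.5,0,0],[1,0,0.5,0.1,0],[1,0,0.4,0.15,0],[1,0,0,0,0]])

```text
time: 17.85
ee_pos: [0.5028, 0.1062, 0.1999]
eef_rot: [0.997, 0.073, -0.005, -0.012]
ft_force: [0.1, 3.2, -2.3]
width: 0.0006
```

Run:
```python
from h import *
p=st(); go(pw(-90,70,190),7.84)
```

```text
press frame mm [-86.5 106.5 199.9] ft press [ 0.6  3.1 -2.3]
t 17.85 tcp [0.5028 0.1062 0.1999] yaw 8.36 tilt [-0.009 -0.024 -1.   ] w 0.0006
units to go [-0.13  1.22  0.3 ] turn 0.1
```

Request:
carry_out(rows=[[1,0,0.4,0.1,0],[1,0,0.4,0.15,0],[1,0,0.4,0.2,0],[1,0,0.3,0.15,0],[1,0,0,0,0]])

```text
time: 18.27
ee_pos: [0.5096, 0.066, 0.1816]
eef_rot: [0.997, 0.075, -0.004, -0.014]
ft_force: [-0.3, 3.6, 2.2]
width: 0.0002
```

Run:
```python
from h import *
p=st(); go(pw(-90,30,165),7.84)
```

```text
press frame mm [-85.2  65.8 181.6] ft press [0.2 3.6 2.2]
t 18.27 tcp [0.5096 0.066  0.1816] yaw 8.61 tilt [-0.006 -0.029 -1.   ] w 0.0002
units to go [-0.17  1.21  0.52] turn 0.15
```

Request:
carry_out(rows=[[1,0,0.4,0.12,0],[1,0,0.4,0.15,0],[1,0,0.35,0.18,0],[1,0,0.3,0.15,0],[1,0,0,0,0]])

```text
time: 18.68
ee_pos: [0.5139, 0.0327, 0.1608]
eef_rot: [0.997, 0.08, -0.007, -0.018]
ft_force: [-1.3, 1.9, 1.5]
width: 0.0006
```

Run:
```python
from h import *
p=st(); go(pw(-90,14,150),7.84)
```

```text
press frame mm [-85.5  32.2 160.8] ft press [-1.1  2.1  1.5]
t 18.68 tcp [0.5139 0.0327 0.1608] yaw 9.15 tilt [-0.011 -0.036 -0.999] w 0.0006
units to go [-0.16  0.62  0.34] turn 0.26
```

Request:
carry_out(rows=[[1,0,0.3,0.12,0],[1,0,0.3,0.15,0],[1,0,0.3,0.12,0],[1,0,0.2,0,0]])

```text
time: 19.02
ee_pos: [0.5161, 0.0168, 0.1471]
eef_rot: [0.996, 0.086, -0.01, -0.025]
ft_force: [-9.2, 24.2, 11.7]
width: 0.0003
```

Run:
```python
from h import *
p=st(); go(pw(-90,14,150),7.84)
```

```text
press frame mm [-85.5  16.1 147.1] ft press [-5.8 25.3 11.7]
t 19.02 tcp [0.5161 0.0168 0.1471] yaw 9.95 tilt [-0.016 -0.052 -0.998] w 0.0003
units to go [-0.15  0.06 -0.1 ] turn 0.42
```

Request:
carry_out(rows=[[1,0,0.3,0,0],[1,0,0.3,0,0],[1,0,0.3,0,0]])

```text
time: 19.27
ee_pos: [0.516, 0.0166, 0.1469]
eef_rot: [0.994, 0.097, -0.016, -0.041]
ft_force: [-14.1, 29.2, 15.7]
width: 0.0005
```

Run:
```python
from h import *
p=st(); go(pw(-90,14,150),7.84)
c=camera("top"); iT=T_wc("top")
for q,z in (("lever_grip",.158),("ferrule_end",.05),("ram_face",.05)):
    print(q,[(np.round(d["xy"]).tolist(),round(d["conf"],2),ray("top",d["xy"],z,iT).round(4)) for d in pinpoint(q,"top")][:3])
print(pw(-90,-6,158),pw(0,-85+60+76,50))
```

```text
press frame mm [-85.7  16.  146.9] ft press [-10.   30.9  15.7]
t 19.27 tcp [0.516  0.0166 0.1469] yaw 11.24 tilt [-0.024 -0.084 -0.996] w 0.0005
units to go [-0.15  0.05 -0.11] turn 0.68
lever_grip []
ferrule_end [([453.0, 239.0], 0.58, array([ 0.5062, -0.4272,  0.05  ])), ([359.0, 257.0], 0.4, array([ 0.4602, -0.1774,  0.05  ]))]
ram_face [([265.0, 210.0], 0.49, array([0.5873, 0.0694, 0.05  ]))]
[ 0.51465969 -0.00572057  0.158     ] [0.59604323 0.0630233  0.05      ]
```

The lever is hard against its stop: no further motion under about 30 N. Now I'll let it back, following the arc.

Request:
carry_out(rows=[[1,0,-0.3,-0.2,0.3],[1,0,-0.35,-0.25,0.3],[1,0,-0.4,-0.25,0],[1,0,-0.4,-0.2,0],[1,0,-0.4,-0.2,0],[1,0,-0.4,-0.2,0],[1,0,0,0,0]])

```text
time: 20.05
ee_pos: [0.5041, 0.0933, 0.1942]
eef_rot: [0.996, 0.075, -0.02, -0.041]
ft_force: [-0.0, 2.8, 1.9]
width: 0.0004
```

Run:
```python
from h import *
p=st(); go(pw(-90,130,205),7.84)
```

```text
press frame mm [-86.9  93.5 194.2] ft press [0.4 2.7 1.9]
t 20.05 tcp [0.5041 0.0933 0.1942] yaw 8.66 tilt [-0.034 -0.084 -0.996] w 0.0004
units to go [-0.1  -1.24 -0.25] turn 0.16
```

Request:
carry_out(rows=[[1,0,-0.4,-0.1,0.1],[1,0,-0.4,-0.1,0],[1,0,-0.4,-0.05,0],[1,0,-0.4,0,0],[1,0,-0.4,0.05,0],[1,0,-0.4,0.05,0],[1,0,-0.4,0.1,0],[1,0,-0.4,0.15,0],[1,0,-0.3,0.15,0],[1,0,0,0,0]])

```text
time: 20.88
ee_pos: [0.4871, 0.208, 0.1953]
eef_rot: [0.996, 0.072, -0.02, -0.039]
ft_force: [1.3, 3.3, -0.5]
width: 0.0002
```

Run:
```python
from h import *
p=st(); go(pw(-90,255,190),7.84)
```

```text
press frame mm [-88.2 209.5 195.3] ft press [ 1.7  3.  -0.5]
t 20.88 tcp [0.4871 0.208  0.1953] yaw 8.32 tilt [-0.034 -0.08  -0.996] w 0.0002
units to go [-0.04 -1.5   0.3 ] turn 0.1
```

Next I'll let it come off contact, back away, then rise.

Request:
carry_out(rows=[[1,0,-0.4,0.05,0.1],[1,0,-0.4,0.05,0],[1,0,-0.4,0.05,0],[1,0,-0.5,0.05,0],[1,0,-0.5,0,0],[1,0,0,0,0],[1,0,0,-0.5,0],[1,0,0,-0.8,0],[1,0,0,-0.8,0],[1,0,0,-0.8,0],[1,-0.5,0,-0.8,0],[1,-0.8,0,-0.3,0],[1,-0.5,0,0,0],[1,0,0,0,0],[1,0,0,0,0]])

```text
time: 22.13
ee_pos: [0.4279, 0.258, 0.3164]
eef_rot: [0.997, 0.065, -0.023, -0.033]
ft_force: [-0.3, 0.1, 0.1]
width: 0.0
```

Run:
```python
from h import *
st()
c=camera("top"); b=camera("side")
A=cv2.resize(c[170:270,160:340],(720,400),interpolation=cv2.INTER_CUBIC)
B=cv2.resize(b[180:320,220:320],(280,392),interpolation=cv2.INTER_CUBIC)
cv2.imwrite("pics/f.png",cv2.resize(np.hstack([A[:392],B]),(800,314)))
for n in("top","side"):
  for q,z in (("lever_grip",.201),("ferrule_end",.05),("ram_face",.05),("handle_mid",.05)):
    print(n,q,[(np.round(d["xy"]).tolist(),round(d["conf"],2),ray(n,d["xy"],z).round(4)) for d in pinpoint(q,n)][:4])
print("expect",pw(-90,204,201),pw(0,51,50),pw(0,80,50),pw(0,-25,50))
```

```text
press frame mm [-140.   267.1  316.4] ft press [-0.3  0.1  0.1]
top lever_grip [([204.0, 242.0], 0.56, array([0.4871, 0.2017, 0.201 ]))]
top ferrule_end [([294.0, 204.0], 0.63, array([ 0.6007, -0.0086,  0.05  ])), ([361.0, 258.0], 0.6, array([ 0.4573, -0.1818,  0.05  ])), ([448.0, 238.0], 0.59, array([ 0.5068, -0.4136,  0.05  ])), ([268.0, 209.0], 0.38, array([0.5895, 0.063 , 0.05  ]))]
top ram_face [([254.0, 208.0], 0.41, array([0.5916, 0.0988, 0.05  ]))]
top handle_mid [([294.0, 202.0], 0.82, array([ 0.6089, -0.009 ,  0.05  ])), ([369.0, 287.0], 0.67, array([ 0.381 , -0.2014,  0.05  ])), ([451.0, 274.0], 0.62, array([ 0.415 , -0.4166,  0.05  ]))]
side lever_grip [([290.0, 239.0], 0.87, array([0.488 , 0.2016, 0.201 ])), ([294.0, 318.0], 0.16, array([0.4563, 0.4284, 0.201 ]))]
side ferrule_end [([254.0, 230.0], 0.47, array([0.6053, 0.0519, 0.05  ]))]
side ram_face [([288.0, 263.0], 0.32, array([0.4947, 0.1584, 0.05  ]))]
side handle_mid [([256.0, 216.0], 0.92, array([ 0.6069, -0.0049,  0.05  ])), ([309.0, 226.0], 0.7, array([0.4471, 0.0109, 0.05  ])), ([331.0, 184.0], 0.61, array([ 0.3913, -0.1789,  0.05  ])), ([325.0, 143.0], 0.49, array([ 0.4227, -0.3894,  0.05  ]))]
expect [0.48601417 0.20231653 0.201     ] [0.59604323 0.0630233  0.05      ] [0.59208742 0.09175223 0.05      ] [ 0.60641018 -0.01226632  0.05      ]
```

View pics/f.png

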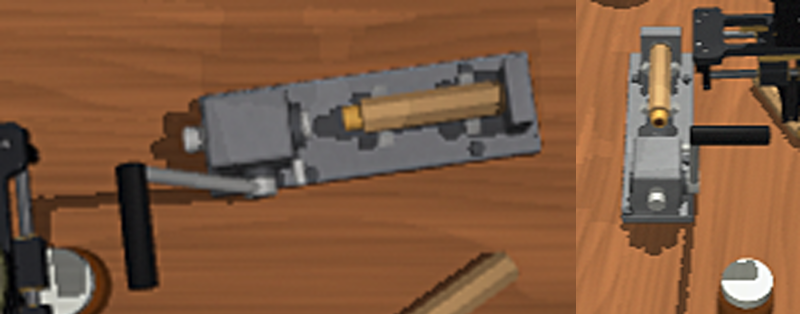

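The picture shows no bare tenon left. The ferrule end at (345,118) sits flush on the shoulder, the butt is against the anvil (500,100), and the lever grip (135,225) is back at its rest position. The arm is clear, so I'm handing in.

```bash
python3 -c "
from bench import *
close_job(); s=read_state(); print(s['time'],s['ft_force'].round(1))"
```

```text
the job is handed in; nothing more can be done
the job is handed in; nothing more can be done
```

I laid the handle with the proud ferrule in the two V-rests, ferrule towards the ram, and let go. With closed fingers I pushed the lever to its stop, let it back under control and handed the job in at about 22 s. No verdict is reported.

**Before handing in:**
- **Ferrule:** the last pictures show it against the shoulder with no bare tenon visible. One detection of its end, at low confidence (0.38), was within about 7 mm of where it should be when home (the same height along the press to within 1 mm).
- **Lever:** both cameras place the grip within 2 mm of its rest position. At the stop it gave no further under about 30 N, but no camera saw it there.
- **Handle:** it lies along the press with its butt at the anvil. The "handle_mid" detections (one per camera) disagree along the press by 4 mm, and both are a few millimetres off the expected spot, so its resting position rests mainly on the picture.
- **Surroundings:** the arm was clear with no contact force. I saw nothing displaced, though I did not re-measure the finished handle, bowl, jar and mallet.

**Disagreed or failed:** the top camera's best "ferrule_end" guess landed on the middle of the handle. The side camera's was about 14 mm off, and its "ram_face" guess was on the lever. I discarded these after checking them against the picture. The tool tilted by up to 0.08 rad while pushing, with no visible effect on the result.

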